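# Wind the bench screw jack up to the rest

### The arm

A 7-joint arm with a two-finger parallel gripper is mounted at the origin on the work surface. World frame = base frame: x ahead of the robot, y to its left, z up, the work surface at z = 0. Lengths are in m, angles in rad, forces in N, time in s.
With the tool pointing down it reaches from about 0.4 to 0.875 m from the base axis. Payload 19.3 kg.
Tool frame: the origin (TCP) lies midway between the tips of the shut fingers; the grasp point (between the pads) lies 19 mm behind it; z points along the fingers, x is the direction in which the jaws open and shut, and the axes are right-handed (so a half turn about z gives the same grasp; the last joint's range is limited). The gripper opens to 85 mm and grips with 20 to 120 N. Pads are 22 mm wide; open, the fingers measure 114 mm over their backs; the gripper's body (76 mm by 85 mm) begins 54 mm behind the grasp point. The pads swing forward as they close: fully open they stand 13 mm farther back than shut.
Start: joints at [-1.19, 0.521, -0.036, 1.599, 0.021, 1.021, -0.113], TCP at [0.272, 0.563, 0.231] pointing down, gripper open.
Joint ranges: [-2.91, 2.91], [-0.3, 2.13], [-1.5, 1.42], [0.17, 2.43], [-1.26, 4.41], [0.16, 1.93], [-2.52, 2.52]. Speed limits (rad/s): [1.89, 1.89, 2.39, 2.39, 3.01, 3.01, 3.01].

### API

Orientations are given as a unit quaternion [w, x, y, z].
In Python, from plant import * gives the robot as it stands.
- The arm moves only by the tool jog_arm, never from a script. Its argument "increments" is a list of rows, each a list of 5 numbers: the shift along the tool's x, y, z in cm, then the turn about the tool's z in degrees, then the gripper command: -1 is fully open, 1 is shut, values between are in proportion. A call has 1 to 12 rows; each row is the pose to reach, as a shift and turn from the pose commanded when the call began, along the tool's axes at that moment; what a row does not reach only later rows make up. A row lasts 1/10 s, in which the tool goes at most 50 mm and 8.59 degrees, less where a joint would pass 70% of its speed; a pose out of reach is approached as far as the arm can. A call with a gripper value outside its range is refused whole. The fingers move at their own pace and stop on an object; "grip_force" is the grip in N (left out, the last holds). Time passes only in rows, so rows that repeat a pose let the fingers close. It gives the time, the measured TCP pose, the force and the opening at its end, in the units of the state.
- state(): the state, without advancing time (a new reading comes with each control period).
- read_camera(name): name is "scene" or "top" or "wrist"; returns a dict with "pixels" (384x512x3 uint8, red, green, blue), "range_z" (384x512 float32, m along the optical axis (not along the pixel's ray), 0 where there is no reading), "mtx" (3x3 intrinsics, pixels), "R" (3x3) and "t" (3): a world point X has camera coordinates R X + t. Camera axes: x right, y down, z forward; pixel columns grow to the right and rows downward; lengths in m; the calibration is good to about 2 mm. A picture is of the moment at which its call begins.
- hand_in(): hands the job in, once; it reports no verdict.
The state is a dict: "time": time; "q": joint angles; "dq": joint speeds; "joint_efforts": joint torques, N m; "tcp_pos": TCP position; "ee_rot": TCP orientation; "force": force on the tool from outside, world axes, zero at the start; "ft_torque": the same for the moment, N m; "width": opening from 0.0 (shut) to 1.0 (fully open).
Only numpy, scipy, OpenCV 4.12 (cv2) and the standard library are available. Lean on these libraries where they do the work, as an engineer would, in place of code of your own. Each camera call takes 0.05 s, during which the arm holds its last target. There are 200 camera calls.

### The job

Take the crank handle with the ring-shaped end by its wooden grip, drop its ring over the stub on top of the green screw jack so that it lies flat on the drive disc, its arm between the two drive pins, and wind the jack with it, clockwise seen from above, until the jack's wooden lifting table is level (within a centimetre) with the top of the bench rest beside it. Turn the drive only with the crank, not with the fingers, and leave the crank lying on the jack.

Things in the scene. Friction and masses are not known exactly. Their poses are not given: they have to be found in the camera images.
- crank: Loose flat steel crank, 260 g. Origin: centre of the underside of its ring hub (50 mm outer, 28 mm hole, 24 mm high); x along its flat arm (18 wide, 12 thick, underside flush, 98 mm long), z up. At x = 85 mm stands a round wood grip, 26 mm thick, 14 to 79 mm above the underside, spinning about itself with slight drag (carried gently, the arm keeps its direction). A look-alike has no hole.
- drive: Turning steel disc, 90 mm across, on the jack's green column. Origin: top face, on the vertical screw axis, 138 mm above the bench; z up. Centre stub 18 mm thick, tapering from 24 to 38 mm height to 6 mm. Two drive pins, 8 mm thick, 18 mm high, at 36 mm along its +x and -x: the crank's arm drops between them, 25 degrees or more from each, and turns up to 140 degrees before it pushes one.
- lift_top (a point): Centre of the top of the jack's lifting table, a wood pad 120 by 110 mm, 117 mm from the screw axis. It moves only up and down, starts 45 to 50 mm above the bench, stops at 130. Turning the drive clockwise from above lifts it 45 mm per turn (0.3 N m, about 4 N at the crank's grip); it stays where left.
- rest_top (a point): Centre of the top of the bench rest beside the lifting table: a wood cap 110 by 70 mm on a steel post in a short green foot, fixed. Its height differs each time, 75 to 100 mm above the bench, and is the height wanted.

How it is judged:
On the way, in this order (a step that is already met when the one before it is completed fails the run):
1. the crank's ring is over the stub and lies on the drive disc (horizontal distance between crank and drive below 0.012 m and z of crank in the frame of drive between -0.006 and 0.01 m), for 0.2 s.
2. the lifting table has been wound up level with the rest (z of lift_top in the frame of rest_top between -0.01 and 0.01 m and horizontal distance between crank and drive below 0.012 m), for 0.2 s.
At the end, for the whole second after the job is handed in: The lifting table's top is within 10 mm of the height of the rest's top, and the crank, released and at rest, is still on the jack: its ring over the stub (centre within 12 mm of the axis) and within 10 mm of lying on the disc (all of step 2 and z of crank in the frame of drive between -0.006 and 0.01 m and linear speed of crank below 0.03 m/s); the robot touches nothing.
It fails at once if the fingers push the drive disc, its stub or its pins directly (over 8 N) (contact force between the fingers and drive above 8 N).
It also fails if it takes over 64 s, if anything falls off the work surface, if the arm or the gripper's body presses on something with over 40 N, if the wrist force passes 120 N, or if a joint passes its speed limit or range.

## Working session

There is one attempt and no reset: what is moved stays moved. The work goes in short steps, Python scripts to look and compute and a tool call to move; the robot and the scene stay as the last step left them, time stands still between calls to the robot, and variables do not carry over. Pictures are saved under pics/ and viewed, about 8 in all and at most 12, crops included, and the job is handed in when it is done.

Besides the shell and the picture viewer there is one more tool, called after "Call:" by a JSON object that holds its "api" and its "payload". jog_arm: Moves the arm, as the interface text tells. Its arguments: {"type":"object","properties":{"increments":{"type":"array"},"grip_force":{"type":"number"}},"required":["increments"]}

```bash
mkdir -p pics; cat > h.py <<'E'
from plant import *
import numpy as np, cv2
def shot(n,f):
    c=read_camera(n); cv2.imwrite(f'pics/{f}.png',c["pixels"][:,:,::-1]); np.savez(f'pics/{f}.npz',**c); return c
def world(c):
    K,R,t=c["mtx"],c["R"],c["t"]; z=c["range_z"]; v,u=np.indices(z.shape)
    P=np.stack([(u-K[0,2])/K[0,0]*z,(v-K[1,2])/K[1,1]*z,z],-1)
    return (P-t)@R   # R^T(P-t)
E
python3 - <<'E'
from h import *
s=state(); print(s)
a=shot("top","top1"); b=shot("scene","scene1")
for c in(a,b): print(c["R"],c["t"],c["mtx"])
im=np.hstack([a["pixels"],b["pixels"]])[:,:,::-1]
E
```

```text
{'time': 0.0, 'q': array([-1.19018831,  0.52206574, -0.03630572,  1.59999676,  0.02115892,
        1.0211385 , -0.11281685]), 'dq': array([-0.00079282,  0.00033478,  0.00106242, -0.00113674, -0.0001079 ,
       -0.00027152, -0.00142313]), 'joint_efforts': array([-5.88770363e-04, -9.27122068e+01,  1.98020540e+00, -3.69928980e+01,
        1.79932552e-02,  8.41161353e-03,  5.10856125e-05]), 'tcp_pos': array([0.27219031, 0.56222483, 0.23069778]), 'ee_rot': array([ 3.52344671e-04,  8.47275932e-01,  5.31152633e-01, -5.01000415e-04]), 'force': array([ 0.48423919, -0.63622157,  0.03216445]), 'ft_torque': array([ 0.00845978, -0.02738805, -0.01792128]), 'width': 0.994581620790888}
[[-0.02435807 -0.99968332 -0.0063194 ]
 [-0.99304403  0.02492374 -0.1150755 ]
 [ 0.11519656  0.00347243 -0.99333665]] [0.00736591 0.56506066 0.98652906] [[426.13875727   0.         253.53954835]
 [  0.         426.13875727 197.70383992]
 [  0.           0.           1.        ]]
[[-0.69064012  0.7231423  -0.00902451]
 [ 0.62279183  0.58836413 -0.51571114]
 [-0.36762284 -0.3617912  -0.85671499]] [ 0.41256704 -0.27708846  1.43084675] [[447.83653895   0.         250.38363841]
 [  0.         447.83653895 187.45047195]
 [  0.           0.           1.        ]]
```

View pics/top1.png

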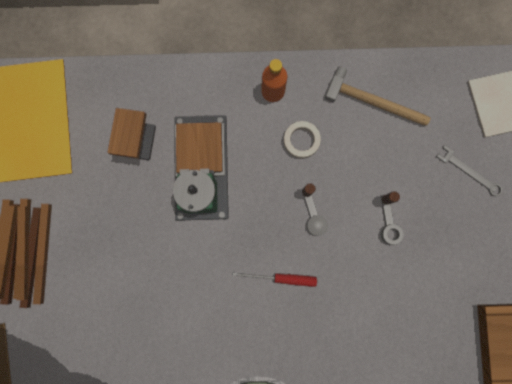

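View pics/scene1.png

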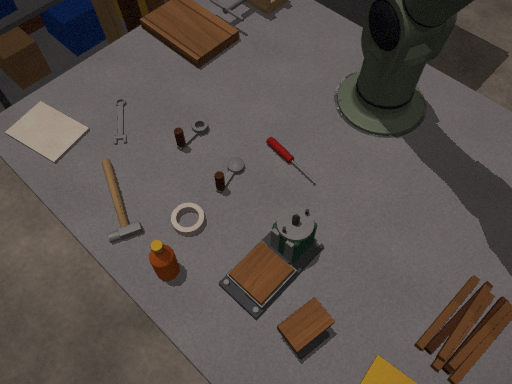

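The ring crank is in top at about (393,234), with its grip at (391,198). The solid look-alike is at (317,226), and the drive disc is at (194,190). I'll enlarge both and compute positions.

```bash
python3 - <<'E'
from h import *
c=dict(np.load('pics/top1.npz')); W=world(c)
im=c["pixels"][:,:,::-1]
f=lambda x0,y0,w,h:cv2.resize(im[y0:y0+h,x0:x0+w],None,fx=6,fy=6,interpolation=cv2.INTER_CUBIC)
cv2.imwrite('pics/crop1.png',np.hstack([f(155,155,70,80),f(365,175,60,80)]))
for n,(u,v) in dict(ringrim=(393,225),ringhole=(393,234),arm=(389,214),grip=(391,198),disc=(180,190),stub=(193,189),lift=(200,147),rest=(127,133)).items(): print(n,u,v,W[v,u].round(4))
# robust planes
def reg(x0,x1,y0,y1,zl,zh):
    S=W[y0:y1,x0:x1].reshape(-1,3); S=S[(S[:,2]>zl)&(S[:,2]<zh)]; return S
S=reg(105,150,105,160,.06,.12); print('rest',np.median(S,0),S[:,:2].min(0),S[:,:2].max(0),np.percentile(S[:,2],[5,95]))
S=reg(178,222,125,165,.03,.08); print('lift',np.median(S,0),S[:,:2].min(0),S[:,:2].max(0),np.percentile(S[:,2],[5,95]))
S=reg(165,225,160,220,.128,.146); print('disc',np.median(S,0),(S[:,:2].min(0)+S[:,:2].max(0))/2,S[:,:2].max(0)-S[:,:2].min(0),len(S))
S=reg(165,225,160,220,.148,.160); print('pins',S.round(3))
S=reg(165,225,160,220,.160,.19); print('stub',S.round(3))
S=reg(370,420,180,250,.06,.1); print('griptop',S.mean(0),S.min(0),S.max(0),len(S))
S=reg(370,420,210,250,.015,.03); print('ring',S.mean(0),(S.min(0)+S.max(0))/2,S.max(0)-S.min(0),len(S))
b=np.median(W[60:100,350:380].reshape(-1,3)[:,2]);print('bench',b)
E
```

```text
ringrim 393 225 [ 0.492  -0.3377  0.0253]
ringhole 393 234 [ 4.712e-01 -3.444e-01  3.000e-04]
arm 389 214 [ 0.5198 -0.3353  0.0077]
grip 391 198 [ 0.5508 -0.3187  0.0821]
disc 180 190 [0.574  0.1513 0.1342]
stub 193 189 [0.5706 0.1181 0.169 ]
lift 200 147 [0.6883 0.1182 0.0489]
rest 127 133 [0.7179 0.2832 0.0817]
rest [0.71876713 0.28396579 0.08127065] [0.6621108  0.24309597] [0.77987022 0.32937509] [0.07278296 0.0840536 ]
lift [0.69530376 0.11965346 0.04602328] [0.64559505 0.06738697] [0.74517329 0.17226041] [0.04320127 0.04897329]
disc [0.57176618 0.12031235 0.13809323] [0.57307847 0.12188603] [0.08753799 0.0888847 ] 1262
pins [[0.613 0.118 0.156]
 [0.611 0.119 0.158]
 [0.61  0.117 0.159]
 [0.611 0.116 0.156]
 [0.609 0.12  0.156]
 [0.609 0.117 0.157]
 [0.608 0.115 0.157]
 [0.61  0.114 0.148]
 [0.607 0.12  0.154]
 [0.607 0.118 0.154]
 [0.606 0.115 0.157]
 [0.607 0.114 0.15 ]
 [0.606 0.119 0.15 ]
 [0.605 0.116 0.154]
 [0.577 0.114 0.154]
 [0.572 0.114 0.156]
 [0.571 0.114 0.152]
 [0.568 0.116 0.158]
 [0.569 0.115 0.15 ]
 [0.566 0.118 0.158]
 [0.567 0.117 0.15 ]
 [0.565 0.123 0.151]
 
[... 1133 characters left out ...]
.169]
 [0.571 0.116 0.167]
 [0.571 0.115 0.165]
 [0.569 0.129 0.165]
 [0.569 0.127 0.165]
 [0.568 0.124 0.171]
 [0.568 0.122 0.172]
 [0.568 0.12  0.17 ]
 [0.568 0.118 0.17 ]
 [0.569 0.117 0.166]
 [0.569 0.115 0.162]
 [0.567 0.127 0.164]
 [0.567 0.125 0.167]
 [0.567 0.123 0.167]
 [0.567 0.121 0.165]
 [0.567 0.119 0.166]
 [0.567 0.117 0.162]
 [0.565 0.125 0.163]
 [0.565 0.123 0.162]
 [0.565 0.121 0.162]
 [0.565 0.119 0.162]]
griptop [ 0.5547914  -0.32511603  0.07708409] [ 0.54305713 -0.33828428  0.06093866] [ 0.56738106 -0.31451453  0.08459984] 123
ring [ 0.47300324 -0.335356    0.02347555] [ 0.48800516 -0.33653869  0.02232568] [0.08225043 0.04862766 0.01456658] 282
bench 0.0011690535057167304
```

View pics/crop1.png

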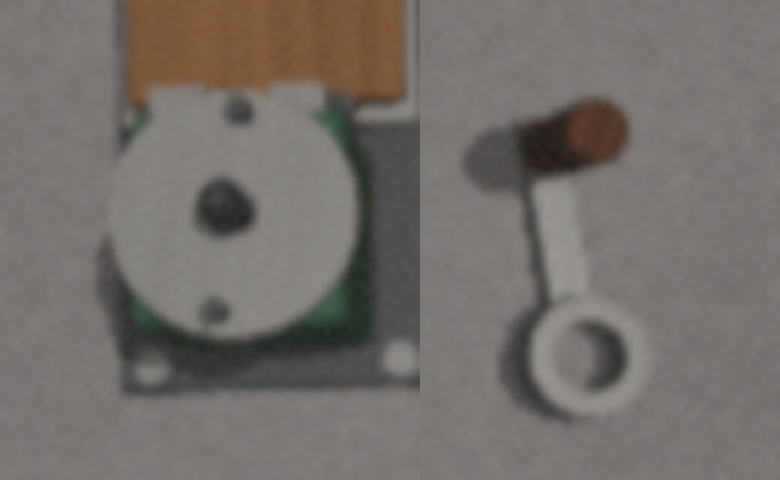

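Jack axis is at about (0.573,0.122), with the pins along about -7°. The rest is at about 0.082 and the table at about 0.046, so about 35 mm, or 0.8 turn. The crank's grip is at (0.555,-0.325) and its arm points to about 9°. I'll go over the crank now.

Call:
{"api": "jog_arm", "payload": {"increments": [[-30,43,-2,55,-1],[-30,43,-2,55,-1],[-30,43,-2,55,-1],[-30,43,-2,55,-1],[-30,43,-2,55,-1],[-30,43,-2,55,-1],[-30,43,-2,55,-1],[-30,43,-2,55,-1],[-30,43,-2,55,-1],[-30,43,-2,55,-1],[-30,43,-2,55,-1],[-30,43,-2,55,-1]]}}

```text
time: 1.3
tcp_pos: [0.5299, 0.1013, 0.2513]
ee_rot: [0.001, 0.997, 0.077, 0.0]
force: [-0.0, 0.3, -0.4]
width: 1.001
```

```bash
cat >> h.py <<'E'
from scipy.spatial.transform import Rotation as Ro
def Rt(s): return Ro.from_quat(np.roll(s["ee_rot"],-1)).as_matrix()
def go(tgt,s=None):
    s=s or state(); R=Rt(s); d=R.T@(np.array(tgt)-s["tcp_pos"])*100
    print('t',round(s["time"],2),'tcp',s["tcp_pos"].round(4),'xang',np.degrees(np.arctan2(R[1,0],R[0,0])).round(2),'q',s["q"].round(2),'F',s["force"].round(1),'w',round(s["width"],3),'\n-> cm',d.round(2))
E
python3 -c "
from h import *
go([.5545,-.325,.18])"
```

```text
t 1.3 tcp [0.5299 0.1013 0.2513] xang 8.87 q [-0.54  0.38  0.32  1.82 -0.14  0.97 -0.01] F [-0.   0.3 -0.4] w 1.001 
-> cm [-4.14 42.49  7.18]
```

Call:
{"api": "jog_arm", "payload": {"increments": [[-4.1,42.5,5,0,-1],[-4.1,42.5,5,0,-1],[-4.1,42.5,5,0,-1],[-4.1,42.5,5,0,-1],[-4.1,42.5,5,0,-1],[-4.1,42.5,5,0,-1],[-4.1,42.5,5,0,-1],[-4.1,42.5,5,0,-1],[-4.1,42.5,5,0,-1],[-4.1,42.5,5,0,-1],[-4.1,42.5,5,0,-1],[-4.1,42.5,5,0,-1]]}}

```text
time: 2.5
tcp_pos: [0.5563, -0.3193, 0.2012]
ee_rot: [-0.0, 0.997, 0.081, -0.0]
force: [0.7, 0.9, -0.1]
width: 1.0
```

```bash
python3 -c "
from h import *
c=shot('wrist','w1'); W=world(c)
S=W.reshape(-1,3);k=(abs(S[:,0]-.5545)<.04)&(abs(S[:,1]+.325)<.04)
g=S[k&(S[:,2]>.07)&(S[:,2]<.09)]; print('grip',g.mean(0),(g.min(0)+g.max(0))/2,g.max(0)-g.min(0),len(g))
k=(abs(S[:,0]-.472)<.035)&(abs(S[:,1]+.338)<.035)&(S[:,2]>.019)&(S[:,2]<.03)
g=S[k];print('ring',g.mean(0),(g.min(0)+g.max(0))/2,g.max(0)-g.min(0),len(g))
go([.5545,-.325,.18])"
```

```text
grip [ 0.55563122 -0.32376645  0.07796431] [ 0.55579225 -0.32465495  0.07538188] [0.02508886 0.02476232 0.0102876 ] 661
ring [ 0.47185842 -0.33341951  0.02329437] [ 0.47193212 -0.33470187  0.02271294] [0.04874594 0.04953598 0.0073811 ] 1245
t 2.55 tcp [ 0.5564 -0.3193  0.2014] xang 9.28 q [ 0.2   0.61  0.36  1.6  -0.24  0.98  0.79] F [-0.2  0.2  0.1] w 1.002 
-> cm [-0.28  0.54  2.14]
```

View pics/w1.png

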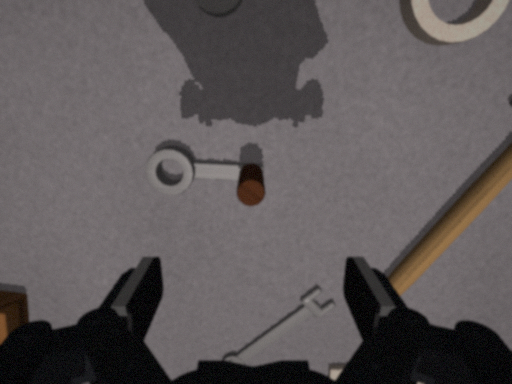

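The wrist view shows the ring at (171,170) and the grip at (251,188) between the finger directions, with the ring hole clear. I'll descend and grip.

```bash
python3 -c "
from h import *
go([.5557,-.3242,.030])"
```

```text
t 2.55 tcp [ 0.5564 -0.3193  0.2014] xang 9.28 q [ 0.2   0.61  0.36  1.6  -0.24  0.98  0.79] F [-0.2  0.2  0.1] w 1.002 
-> cm [-0.16  0.49 17.14]
```

Call:
{"api": "jog_arm", "payload": {"increments": [[-0.1,0.5,4,0,-1],[-0.1,0.5,8,0,-1],[-0.1,0.5,12,0,-1],[-0.1,0.5,15,0,-1],[-0.1,0.5,17.1,0,-1],[-0.1,0.5,17.1,0,-1],[-0.1,0.5,17.1,0,1],[-0.1,0.5,17.1,0,1],[-0.1,0.5,17.1,0,1],[-0.1,0.5,17.1,0,1],[-0.1,0.5,17.1,0,1],[-0.1,0.5,17.1,0,1]], "grip_force": 70}}

```text
time: 3.75
tcp_pos: [0.556, -0.3262, 0.0314]
ee_rot: [0.0, 0.997, 0.08, 0.0]
force: [-2.9, 1.1, 10.6]
width: 0.288
```

Call:
{"api": "jog_arm", "payload": {"increments": [[0,0,0,0,1],[0,0,0,0,1],[0,0,-1,0,1],[0,0,-3,0,1],[0,0,-6,0,1],[0,0,-9,0,1],[0,0,-12,0,1],[0,0,-15,0,1],[0,0,-17,0,1],[0,0,-18,0,1],[0,0,-18,0,1]]}}

```text
time: 4.85
tcp_pos: [0.556, -0.3262, 0.2116]
ee_rot: [0.0, 0.997, 0.08, 0.001]
force: [0.6, -0.4, -3.5]
width: 0.286
```

```bash
cat >> h.py <<'E'
def crank(name,f,zu=None):
    c=shot(name,f); s=state(); W=world(c).reshape(-1,3); px=c["pixels"].reshape(-1,3)
    return c,s,W
E
python3 -c "
from h import *
c=shot('wrist','w2'); c2=shot('top','top2')
go([.573,.05,.25])"
```

```text
t 4.95 tcp [ 0.5554 -0.3257  0.2095] xang 9.18 q [ 0.2   0.6   0.36  1.58 -0.24  1.    0.8 ] F [ 0.3 -0.3 -2.5] w 0.289 
-> cm [  7.73 -36.81  -4.03]
```

View pics/w2.png

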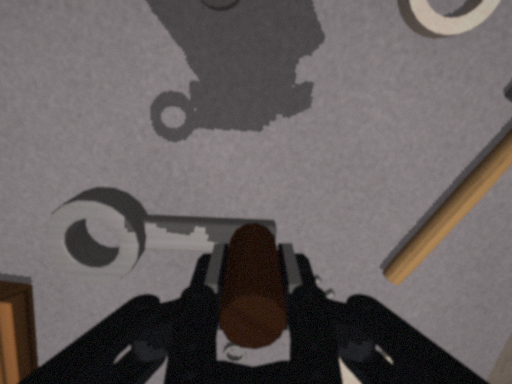

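The crank is held level: ring at (100,238) on the left, arm along the jaws. I'll carry it gently toward the jack, then turn it about 20° CCW.

Call:
{"api": "jog_arm", "payload": {"increments": [[0,0,-1,0,1],[0.3,-0.8,-2,0,1],[0.9,-2.5,-3,0,1],[1.8,-5,-4,0,1],[2.9,-8,-4,0,1],[4,-11,-4,0,1],[5.1,-14,-4,0,1],[6.2,-17,-4,0,1],[7.2,-20,-4,0,1],[8.3,-23,-4,0,1],[9.4,-26,-4,0,1],[10.5,-29,-4,0,1]]}}

```text
time: 6.15
tcp_pos: [0.6132, -0.021, 0.2508]
ee_rot: [-0.0, 0.997, 0.08, 0.0]
force: [0.6, -0.0, -2.6]
width: 0.284
```

Call:
{"api": "jog_arm", "payload": {"increments": [[1.1,-3,0,0,1],[2.2,-6,0,-1,1],[3.3,-9,0,-3,1],[4.2,-11.8,0,-5,1],[5,-14,0,-8,1],[5.6,-15.8,0,-11,1],[6.1,-17,0,-14,1],[6.4,-17.7,0,-17,1],[6.4,-17.7,0,-19,1],[6.4,-17.7,0,-20,1],[6.4,-17.7,0,-20,1],[6.4,-17.7,0,-20,1]]}}

```text
time: 7.35
tcp_pos: [0.6482, 0.1613, 0.2504]
ee_rot: [0.0, 0.968, 0.251, 0.0]
force: [0.1, -0.9, -1.0]
width: 0.288
```

```bash
python3 -c "
from h import *
c=shot('wrist','w3'); c2=shot('top','top3')
go([.648,.162,.25])"
```

```text
t 7.45 tcp [0.6481 0.1617 0.2503] xang 29.13 q [-0.48  0.59  0.24  1.46 -0.15  1.11  0.29] F [-0.7 -0.5 -2.9] w 0.286 
-> cm [ 0.   -0.03  0.03]
```

View pics/w3.png

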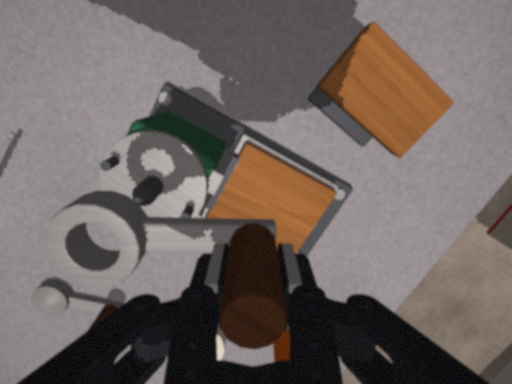

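The arm followed the turn. The ring is at (97,240), stub tip at (148,190), and the pins at (110,161) and (188,210). I'll measure the ring and stub with the depth image.

```bash
cat >> h.py <<'E'
def circ(P,zl,zh,c,r,inner=0):
    k=(P[:,2]>zl)&(P[:,2]<zh)&(np.hypot(P[:,0]-c[0],P[:,1]-c[1])<r); g=P[k]
    if len(g)<10: return None,len(g),None
    (x,y),rad=cv2.minEnclosingCircle(g[:,:2].astype(np.float32)); return np.round([x,y,rad],4),len(g),g
E
python3 -c "
from h import *
for f in('w3','top3'):
    c=dict(np.load(f'pics/{f}.npz'));P=world(c).reshape(-1,3)
    o,n,g=circ(P,.228,.26,(.575,.12),.045)
    if n>10:
        A=np.c_[g[:,:2],np.ones(n)];co=np.linalg.lstsq(A,g[:,2],rcond=None)[0];
        print(f,'ring',o,n,'z',np.percentile(g[:,2],[5,50,95]).round(4),'slope',co[:2].round(3),'bbox mid',((g.min(0)+g.max(0))/2).round(4))
    o,n,g=circ(P,.16,.18,(.575,.12),.02)
    print('stub',o,n,None if g is None else g.mean(0).round(4))
    for nm,cc in(('pinA',(.609,.117)),('pinB',(.538,.126))):
        o,n,g=circ(P,.148,.162,cc,.012); print(nm,o,n,None if g is None else g.mean(0).round(4))
    o,n,g=circ(P,.13,.143,(.574,.12),.06); print('disc',o,n)
    o,n,g=circ(P,.06,.11,(.718,.284),.03); print('rest z',None if g is None else np.median(g[:,2]))
    o,n,g=circ(P,.03,.11,(.695,.118),.04); print('lift z',None if g is None else np.median(g[:,2]))
    o,n,g=circ(P,.24,.29,(.648,.162),.02); print('grip',o,n,None if g is None else g.mean(0))
"
```

```text
w3 ring [0.5832 0.1259 0.0351] 7204 z [0.2297 0.2418 0.2433] slope [-0.123 -0.073] bbox mid [0.5827 0.1242 0.2364]
stub [0.5736 0.1246 0.009 ] 414 [0.5744 0.1276 0.168 ]
pinA [0.6092 0.1201 0.0039] 69 [0.6086 0.1221 0.1537]
pinB [0.5379 0.1289 0.0046] 136 [0.5385 0.1298 0.1542]
disc [0.5732 0.1248 0.0453] 6203
rest z 0.08126181121047368
lift z 0.04546936826650549
grip [0.6476 0.1628 0.0196] 4461 [0.64368544 0.17015429 0.2717521 ]
top3 ring [0.5829 0.1244 0.0358] 497 z [0.2298 0.2422 0.2447] slope [-0.129 -0.051] bbox mid [0.582  0.1216 0.2375]
stub [0.5763 0.1246 0.0068] 20 [0.5759 0.1242 0.1705]
pinA None 9 None
pinB [0.538  0.1262 0.004 ] 15 [0.5375 0.1258 0.1556]
disc [0.5727 0.122  0.0452] 908
rest z None
lift z 0.046067738976405266
grip None 3 None
```

```bash
python3 -c "
from h import *
for f in('w3','top3'):
    c=dict(np.load(f'pics/{f}.npz'));P=world(c).reshape(-1,3)
    o,n,g=circ(P,.238,.248,(.573,.121),.034)
    A=np.c_[g[:,:2],np.ones(n)];co=np.linalg.lstsq(A,g[:,2],rcond=None)[0]
    print(f,o,n,'slope',co[:2].round(3),'bbox',((g.min(0)+g.max(0))/2).round(4),np.median(g[:,2]))
go([.648,.162,.25])
"
```

```text
w3 [0.5739 0.1225 0.0253] 4711 slope [-0.004 -0.008] bbox [0.5735 0.1228 0.2414] 0.2423712741769208
top3 [0.5734 0.1202 0.0252] 366 slope [-0.005  0.011] bbox [0.5735 0.12   0.2425] 0.24294785087184595
t 7.45 tcp [0.6481 0.1617 0.2503] xang 29.13 q [-0.48  0.59  0.24  1.46 -0.15  1.11  0.29] F [-0.7 -0.5 -2.9] w 0.286 
-> cm [ 0.   -0.03  0.03]
```

Ring is level and about 2 mm short in y. I'll correct that while lowering 80 mm.

Call:
{"api": "jog_arm", "payload": {"increments": [[0.05,-0.2,0.5,0,1],[0.05,-0.2,1.5,0,1],[0.05,-0.2,2.5,0,1],[0.05,-0.2,3.5,0,1],[0.05,-0.2,4.5,0,1],[0.05,-0.2,5.5,0,1],[0.05,-0.2,6.3,0,1],[0.05,-0.2,7,0,1],[0.05,-0.2,7.5,0,1],[0.05,-0.2,7.8,0,1],[0.05,-0.2,7.9,0,1],[0.05,-0.2,7.9,0,1]]}}

```text
time: 8.65
tcp_pos: [0.6476, 0.1639, 0.1714]
ee_rot: [0.0, 0.968, 0.252, 0.0]
force: [0.7, -0.1, -2.6]
width: 0.287
```

```bash
python3 -c "
from h import *
go([.648,.162,.17])
c=shot('wrist','w4');P=world(c).reshape(-1,3)
o,n,g=circ(P,.156,.168,(.573,.122),.034);print('ring',o,n,np.median(g[:,2]))
"
```

```text
t 8.65 tcp [0.6476 0.1639 0.1714] xang 29.17 q [-0.48  0.66  0.22  1.54 -0.17  0.95  0.31] F [ 0.7 -0.1 -2.6] w 0.287 
-> cm [-0.06  0.18  0.14]
ring [0.5732 0.1235 0.034 ] 5704 0.1633159650484196
```

View pics/w4.png

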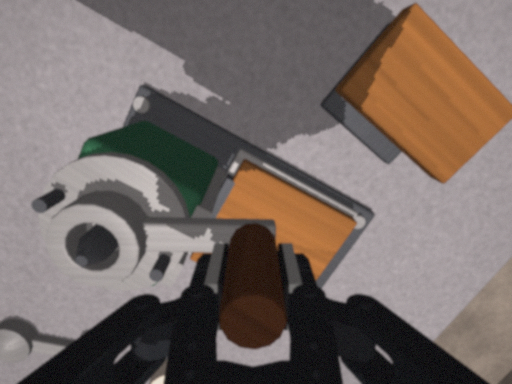

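The ring is over the stub at (97,243), with the arm between the pins at (48,200) and (160,267). Next I'll compute the winding circle in tool axes, keeping the tool orientation fixed so the grip spins in place.

```bash
python3 -c "
from h import *
s=state();R=Rt(s);c=np.array([.573,.1242]);r=.0847
w=lambda a:(R.T@np.r_[c+r*np.r_[np.cos(np.radians(a)),np.sin(np.radians(a))],0])[:2]*100
p0=(R.T@np.r_[s['tcp_pos'][:2],0])[:2]*100
a1=28-np.array([2,6,12,19,27,35,43,51,59,67,74,80])
a2=-52-np.arange(1,13)*8.;a3=-148-np.array([8,16,24,32,40,48,56,64,72,80,88,92])
for A,q in((a1,p0),(a2,w(-52)),(a3,w(-148))): print([list(map(float,(w(a)-q).round(1))) for a in A])
"
```

```text
[[-0.0, 0.3], [-0.1, 0.9], [-0.2, 1.8], [-0.5, 2.8], [-1.0, 3.8], [-1.6, 4.8], [-2.4, 5.7], [-3.3, 6.5], [-4.2, 7.2], [-5.3, 7.7], [-6.3, 8.0], [-7.2, 8.2]]
[[-1.2, 0.1], [-2.4, 0.0], [-3.5, -0.2], [-4.6, -0.6], [-5.7, -1.1], [-6.7, -1.8], [-7.5, -2.6], [-8.3, -3.5], [-8.9, -4.5], [-9.3, -5.6], [-9.6, -6.8], [-9.8, -8.0]]
[[0.0, -1.2], [0.2, -2.3], [0.6, -3.5], [1.1, -4.5], [1.7, -5.5], [2.5, -6.4], [3.4, -7.2], [4.4, -7.8], [5.4, -8.3], [6.6, -8.7], [7.7, -8.9], [8.3, -8.9]]
```

Call:
{"api": "jog_arm", "payload": {"increments": [[0,0,0.1,0,1],[0,0,0.1,0,1],[-0.1,0.9,0.1,0,1],[-0.2,1.8,0.1,0,1],[-0.5,2.8,0.1,0,1],[-1.0,3.8,0.1,0,1],[-1.6,4.8,0.1,0,1],[-2.4,5.7,0.1,0,1],[-3.3,6.5,0.1,0,1],[-4.2,7.2,0.1,0,1],[-5.3,7.7,0.1,0,1],[-7.2,8.2,0.1,0,1]]}}

```text
time: 9.9
tcp_pos: [0.6255, 0.0566, 0.1706]
ee_rot: [0.0, 0.968, 0.252, 0.001]
force: [1.5, 5.3, -3.7]
width: 0.286
```

```bash
python3 -c "
from h import *
a=np.radians(-52);go([.573+.0847*np.cos(a),.1242+.0847*np.sin(a),.1704])
c=shot('top','top4');P=world(c).reshape(-1,3)
o,n,g=circ(P,.158,.168,(.573,.122),.034);print('ring',o,n)
o,n,g=circ(P,.03,.11,(.695,.118),.04); print('lift z',np.median(g[:,2]))
"
```

```text
t 9.9 tcp [0.6255 0.0566 0.1706] xang 29.17 q [-0.33  0.6   0.22  1.66 -0.16  0.89  0.46] F [ 1.5  5.3 -3.7] w 0.286 
-> cm [ 0.01 -0.1   0.02]
ring None 0Traceback (most recent call last):
  File "<string>", line 6, in <module>
    o,n,g=circ(P,.03,.11,(.695,.118),.04); print('lift z',np.median(g[:,2]))
                                                                    ~^^^^^
TypeError: 'NoneType' object is not subscriptable
```

Force is as expected (about 5 N opposing the motion). I'll continue winding.

Call:
{"api": "jog_arm", "payload": {"increments": [[-1.2,0.1,0,0,1],[-2.4,0.0,0,0,1],[-3.5,-0.2,0,0,1],[-4.6,-0.6,0,0,1],[-5.7,-1.1,0,0,1],[-6.7,-1.8,0,0,1],[-7.5,-2.6,0,0,1],[-8.3,-3.5,0,0,1],[-8.9,-4.5,0,0,1],[-9.3,-5.6,0,0,1],[-9.6,-6.8,0,0,1],[-9.8,-8.0,0,0,1]]}}

```text
time: 11.15
tcp_pos: [0.5005, 0.0793, 0.1706]
ee_rot: [0.0, 0.968, 0.252, 0.001]
force: [12.9, 2.0, -7.2]
width: 0.289
```

```bash
python3 -c "
from h import *
a=np.radians(-148);go([.573+.0847*np.cos(a),.1242+.0847*np.sin(a),.1704])
c=shot('wrist','w5');P=world(c).reshape(-1,3)
o,n,g=circ(P,.158,.168,(.573,.122),.034);print('ring',o,n)
for nm,cc in(('lift',(.695,.118)),('rest',(.718,.284))):
    o,n,g=circ(P,.03,.11,cc,.04); print(nm,n,None if g is None else np.median(g[:,2]))
"
```

```text
t 11.15 tcp [0.5005 0.0793 0.1706] xang 29.15 q [-0.45  0.43  0.22  1.98 -0.13  0.75  0.37] F [12.9  2.  -7.2] w 0.289 
-> cm [0.06 0.03 0.02]
ring [0.5756 0.1198 0.0254] 5104
lift 3585 0.06515426534142547
rest 0 None
```

View pics/w5.png

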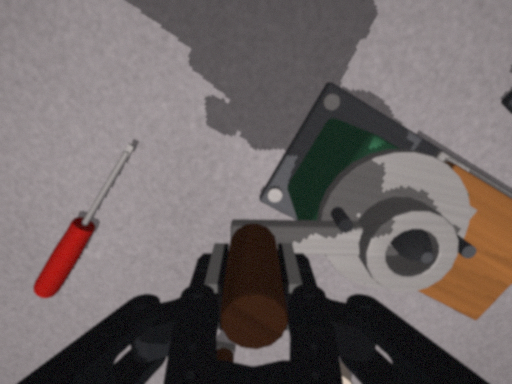

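Table at 0.065, so it tracks the winding (about 156° of drive). The ring stays on the stub and the arm pushes the pin at (341,219). Continuing.

Call:
{"api": "jog_arm", "payload": {"increments": [[0.0,-1.2,0,0,1],[0.2,-2.3,0,0,1],[0.6,-3.4,0,0,1],[1.1,-4.5,0,0,1],[1.7,-5.5,0,0,1],[2.5,-6.4,0,0,1],[3.4,-7.1,0,0,1],[4.4,-7.7,0,0,1],[5.4,-8.2,0,0,1],[6.6,-8.6,0,0,1],[7.7,-8.8,0,0,1],[8.3,-8.8,0,0,1]]}}

```text
time: 12.4
tcp_pos: [0.5299, 0.1969, 0.1701]
ee_rot: [0.0, 0.968, 0.252, -0.0]
force: [-4.9, -1.8, 3.1]
width: 0.289
```

```bash
python3 -c "
from h import *
for a in (-258,-268):
  b=np.radians(a);go([.573+.0847*np.cos(b),.1242+.0847*np.sin(b),.1704])
for m in ('wrist','scene','top'):
  c=shot(m,m+'6');P=world(c).reshape(-1,3)
  o,n,g=circ(P,.158,.168,(.573,.122),.034);print(m,'ring',o,n)
  for nm,cc in(('lift',(.695,.118)),('rest',(.718,.284))):
    o,n,g=circ(P,.03,.11,cc,.03); print(nm,n,None if g is None else np.median(g[:,2]))
"
```

```text
t 12.4 tcp [0.5299 0.1969 0.1701] xang 29.18 q [-0.61  0.51  0.21  1.83 -0.14  0.82  0.18] F [-4.9 -1.8  3.1] w 0.289 
-> cm [ 2.72  0.36 -0.03]
t 12.4 tcp [0.5299 0.1969 0.1701] xang 29.18 q [-0.61  0.51  0.21  1.83 -0.14  0.82  0.18] F [-4.9 -1.8  3.1] w 0.289 
-> cm [ 4.09  0.92 -0.03]
wrist ring [0.5646 0.1341 0.0212] 988
lift 95 0.07640015931574382
rest 1875 0.08124255956058875
scene ring [0.5686 0.1223 0.0253] 253
lift 464 0.07673561694858952
rest 574 0.0812819454691592
top ring [0.5684 0.1199 0.0251] 331
lift 513 0.07707397468953749
rest 392 0.08151110680563586
```

Table at 0.0768 and rest at 0.0813, so 4.5 mm (about 36°) remain.

```bash
python3 -c "
from h import *
for a in (-245,-251,-257,-263,-269,-275):
  b=np.radians(a);s=state();print((Rt(s).T@(np.r_[.573+.0847*np.cos(b),.1242+.0847*np.sin(b),.1704]-s['tcp_pos'])*100).round(1))
"
```

```text
[ 0.9 -0.  -0. ]
[ 1.7  0.1 -0. ]
[ 2.6  0.3 -0. ]
[ 3.4  0.6 -0. ]
[ 4.2  1.  -0. ]
[ 5.   1.4 -0. ]
```

Call:
{"api": "jog_arm", "payload": {"increments": [[0.9,0,0,0,1],[1.7,0.1,0,0,1],[2.6,0.3,0,0,1],[3.4,0.6,0,0,1],[4.2,1.0,0,0,1],[5.0,1.4,0,0,1],[5.0,1.4,0,0,1],[5.0,1.4,0,0,1]]}}

```text
time: 13.35
tcp_pos: [0.5807, 0.2086, 0.1703]
ee_rot: [0.0, 0.968, 0.252, 0.0]
force: [0.4, -0.6, -2.5]
width: 0.286
```

```bash
cat > chk.py <<'E'
from h import *
import sys
go(state()["tcp_pos"])
for m in ('scene','top'):
  c=shot(m,m+sys.argv[1]);P=world(c).reshape(-1,3)
  o,n,g=circ(P,.156,.170,(.572,.122),.034);print(m,'ring',o,n,None if g is None else np.median(g[:,2]))
  for nm,cc in(('lift',(.695,.118)),('rest',(.718,.284))):
    o,n,g=circ(P,.03,.11,cc,.03); print(nm,n,None if g is None else np.median(g[:,2]))
E
python3 chk.py 7
```

```text
t 13.35 tcp [0.5807 0.2086 0.1703] xang 29.15 q [-0.58  0.59  0.21  1.69 -0.15  0.88  0.2 ] F [ 0.4 -0.6 -2.5] w 0.286 
-> cm [0. 0. 0.]
scene ring [0.5674 0.1216 0.03  ] 283 0.1618820831404938
lift 468 0.08124531388385928
rest 570 0.08138069245010407
top ring [0.5723 0.122  0.0335] 359 0.16290064726040263
lift 513 0.08152013011200553
rest 40 0.08136633673543395
```

Level: both cameras agree within 0.2 mm. I'll release and back straight up.

Call:
{"api": "jog_arm", "payload": {"increments": [[0,0,0.1,0,1],[0,0,0.1,0,0.2],[0,0,0.1,0,0],[0,0,0.1,0,-0.3],[0,0,0.1,0,-0.3],[0,0,0.1,0,-0.3],[0,0,-1,0,-0.3],[0,0,-3,0,-0.3],[0,0,-6,0,-0.3],[0,0,-9,0,-0.3],[0,0,-12,0,-0.3],[0,0,-12,0,-0.3]]}}

```text
time: 14.65
tcp_pos: [0.5817, 0.2091, 0.2951]
ee_rot: [-0.001, 0.968, 0.252, 0.003]
force: [0.5, 0.4, -0.6]
width: 0.643
```

```bash
python3 chk.py 8; python3 -c "
from h import *
shot('wrist','w8')"
```

```text
t 14.65 tcp [0.5817 0.2091 0.2951] xang 29.15 q [-0.61  0.46  0.24  1.56 -0.12  1.13  0.17] F [ 0.5  0.4 -0.6] w 0.643 
-> cm [0. 0. 0.]
scene ring [0.5686 0.1224 0.0283] 283 0.1614263034637662
lift 473 0.0812313200460714
rest 580 0.08124201642801279
top ring [0.5723 0.122  0.0334] 352 0.1621491815829405
lift 516 0.08153489186895022
rest 351 0.08136379703483723
```

View pics/w8.png

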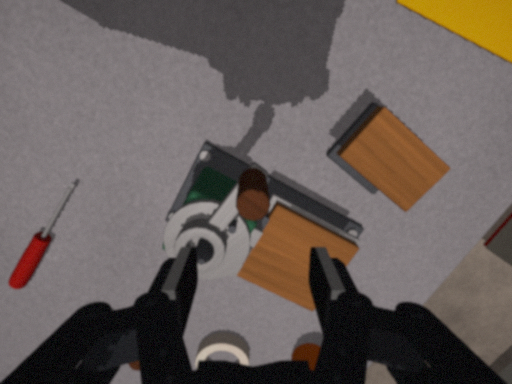

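The crank lies flat on the disc with the stub inside its ring at (203,252), and the gripper is clear with nothing touched. Handing in.

```bash
python3 -c "
from h import *
print(hand_in())"
```

```text
the job is handed in; nothing more can be done
None
```

I took the ring-ended crank by its grip, lowered its ring over the jack's stub with the arm between the pins, and wound the drive about 285° clockwise. I then released it, backed straight up and handed in at about 15 s; the hand-in reports no verdict.

- **Table height:** in the last check, after release, the table was at 0.0812 m (scene camera) and 0.0815 m (top camera). The rest was at 0.0812 m and 0.0814 m, so they are level within about 0.2 mm.
- **Crank:** the ring's top is at 0.162 m, so it lies flat on the disc. Its centre is within about 6 mm of the axis, and the cameras differ by about 4 mm in x. Both ring fits also took in some of the arm (radius about 30 mm instead of 25), so the centre is only rough.
- **Contact:** the tool was clear of everything. The largest force I read, at the end of a move, was about 15 N while winding, at the grip. I did not measure finger contact on the drive directly, but the fingers stayed about 85 mm from the stub and above the pins.

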